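Load the nutmeg mill and hold its lid at the pulse mark

TASK

Load the nutmeg mill: take the fourth nutmeg from its wooden rest and set it down in the hollow on top of the three in the mill, so that the four make a little pyramid. Then put the lid on with its two lugs down through the two slots in the mouth and, keeping hold of it, turn it clockwise (seen from above) to the bar mark, which is half way to the lock (45 degrees), without going on to the lock click; finish while still gripping the lid there against its spring. Leave the other things on the worktop where they are.

Things in the scene. Friction and masses are not known exactly. Their poses are not given: they have to be found in the camera images.
- mill: fixed electric nutmeg mill: round white motor base 126 mm across, steel chamber on it, rim 124 mm across, 93 mm high. Origin: centre of its underside, on its axis; z up. Inside: well floor 28 mm above the origin, well 57 mm across and 14 mm deep, then a step, then a chamber 98 mm across up to the lips of the mouth. Its +x and -x point to the two entry slots.
- mill_mouth (a point): centre of the mouth, at rim height, 93 mm above the mill's origin. Mouth 84 mm across between two lips 7 mm thick, broken by two slots 18 mm wide, out to 49 mm radius, at the mill's +x and -x. Lugs turn under the lips clockwise (from above) only. Black marks on the rim, on both sides: a dot at each slot, a bar 45 degrees clockwise of it, two dots at 90 degrees (lock).
- mill_top_nut (a point): place for the centre of the fourth nutmeg when it sits in the gap of the three below: on the mill's axis, 62 mm above the mill's origin (31 mm below the rim)
- lid: loose grey lid, about 0.15 kg, standing on its plug. Origin: centre of the plug's underside; z up. Plug 79 mm across, 14 mm tall; two lugs at its foot at +x and -x, out to 46.5 mm radius, 13 wide, 5 thick; cap 100 mm across, 14 to 20 mm high; grip bar 60 mm along x, 22 mm wide, 20 to 50 mm high. A half turn gives the same lid. Fully in, its origin is 79 mm above the mill's.
- switch_ring (a joint): turn of the sprung ring inside the mill, rad, 0 at rest, at most 1.5, positive clockwise from above. The lugs push it after some 0.08 rad of play: it reads lid turn minus 0.08. It springs back with 0.04 N m at 0, 0.11 at the bar mark, 0.19 at the end. A pawl drags on a lug from about 1.1 rad of lid turn and clicks behind it at about 1.5 (the lock).
- nutmeg_4_center (a point): centre of the fourth nutmeg, a brown ball 26 mm across, 12 g, which starts in the wooden rest
- nut_rest: small round wooden rest fixed to the worktop, 50 mm across, 10 mm tall, with a round hole in which the fourth nutmeg sits, its centre about 19 mm above the worktop. Origin: centre of its underside
- nutmeg_1_center (a point): centre of one of the three nutmegs (26 mm balls) that lie side by side in the mill's well
- nutmeg_2_center (a point): centre of one of the three nutmegs (26 mm balls) that lie side by side in the mill's well
- nutmeg_3_center (a point): centre of one of the three nutmegs (26 mm balls) that lie side by side in the mill's well
- tin: food tin, 86 mm across, 40 mm tall, bystander; origin at the centre of its underside
- teaspoon: steel teaspoon, 137 mm long, lying flat, bystander; origin at the centre of its underside
- matchbox_b: matchbox, 36x56x17 mm, lying flat, bystander; origin at the centre of its underside
- timer: kitchen timer, 60 mm across, 45 mm tall, bystander; origin at the centre of its underside
- peg: wooden clothes peg, 72x15x12 mm, lying flat, bystander; origin at the centre of its underside
- nutmeg_4: the fourth nutmeg as a body; its origin is a point on its surface that turns with it, so use its centre point

How it is judged:
On the way, in this order (a step that is already met when the one before it is completed fails the run):
1. the fourth nutmeg is lowered by the fingers onto the three (horizontal distance between nutmeg_4_center and mill_top_nut below 0.01 m and z of nutmeg_4_center in the frame of mill below 0.072 m and contact force between the fingers and nutmeg_4 above 0.2 N), for 0.02 s.
2. the fourth nutmeg sits released in the gap on top of the three (horizontal distance between nutmeg_4_center and mill_top_nut below 0.007 m and z of nutmeg_4_center in the frame of mill between 0.056 and 0.068 m and z of each of nutmeg_1_center, nutmeg_2_center, nutmeg_3_center in the frame of mill below 0.046 m and horizontal distance between each of nutmeg_1_center, nutmeg_2_center, nutmeg_3_center and mill_top_nut below 0.02 m and contact force between the fingers and nutmeg_4 below 0.1 N), for 0.2 s.
3. the lid is down in the mouth, its lugs through the slots, not yet turned (horizontal distance between lid and mill below 0.005 m and z of lid in the frame of mill below 0.0815 m and angle between lid's own z axis and vertical below 0.06 rad and angle between the x axis of lid and the x axis of mill, either way round below 0.25 rad), for 0.05 s.
4. the lid is turned to the bar mark, gripped (horizontal distance between lid and mill below 0.005 m and z of lid in the frame of mill below 0.0815 m and angle between lid's own z axis and vertical below 0.06 rad and contact force between the fingers and lid above 2 N and angle between the x axis of lid and the x axis of mill, either way round between 0.59 and 0.98 rad), for 0.2 s.
At the end, for the whole second after the job is handed in: Still gripped (over 2 N), the lid is fully in (cap within 2.5 mm of the rim, centred within 5 mm, level), turned 45 degrees clockwise +-11 with the switch ring following, and still; the fourth nutmeg rests within 7 mm of the axis on the three in the well (all of step 4 and horizontal distance between nutmeg_4_center and mill_top_nut below 0.007 m and z of nutmeg_4_center in the frame of mill between 0.056 and 0.068 m and z of each of nutmeg_1_center, nutmeg_2_center, nutmeg_3_center in the frame of mill below 0.046 m and horizontal distance between each of nutmeg_1_center, nutmeg_2_center, nutmeg_3_center and mill_top_nut below 0.02 m and value of joint switch_ring between 0.45 and 0.98 rad and angular speed of lid below 0.2 rad/s); the arm keeps its last pose, push and grip.
It fails at once if the lid is turned on to the lock click (value of joint switch_ring above 1.38 rad).
It fails at once if a bystander is knocked away (3 cm) (distance of any of tin, teaspoon, matchbox_b, timer, peg from where it was at the start of the episode above 0.03 m).
It also fails if it takes over 58 s, if anything falls off the work surface, if the arm or the gripper's body presses on something with over 40 N, if the wrist force passes 120 N, or if a joint passes its speed limit or range.

ROBOT

A 6-joint arm with a two-finger parallel gripper is mounted at the origin on a cart in front of the work surface, level with it; the furniture and walls round the work are solid. World frame = base frame: x ahead of the robot, y to its left, z up, the work surface at z = 0. Lengths are in m, angles in rad, forces in N, time in s.
With the tool pointing down it reaches from about 0.275 to 0.825 m from the base axis. Payload 5.2 kg.
Tool frame: the origin (TCP) lies on the centre line of the jaws, within the pads' length; the fingertips stand 17 mm ahead of it and the grasp point (between the pads) lies 2 mm behind it; z points along the fingers, y is the line along which they close (so a half turn about z gives the same grasp; the last joint's range is limited). The gripper opens to 93 mm and grips with 3 to 60 N. Pads are 15 mm wide; open, the fingers measure 128 mm over their backs; the gripper's body (75 mm by 188 mm) begins 65 mm behind the grasp point.
Start: joints at [0.959, 0.259, 1.535, -0, 1.348, -0.203], TCP at [0.219, 0.505, 0.236] pointing down, gripper open.
Joint ranges: [-3.14, 3.14], [-0.91, 2.08], [0.19, 2.58], [-1.22, 4.36], [0.22, 2.71], [-3.12, 3.12]. Speed limits (rad/s): [2.57, 2.57, 3.14, 3.14, 3.14, 3.14].

INTERFACE

Orientations are given as [roll, pitch, yaw] about the fixed x, y, z axes, in that order (R = Rz(yaw) Ry(pitch) Rx(roll)).
In Python, from rig import bot, cams, monitor gives the robot as it stands (bot), with the cameras (cams) and the readings (monitor).
- The arm moves only by the shell command python3 shift.py 'ROWS' [FORCE]. ROWS is rows parted by semicolons, their numbers by spaces, 1 to 12 of them, each of 5 numbers: dx, dy, dz in m, then a turn about the tool's z in rad, then the finger opening in m; each row is the pose to reach, as a shift and turn from the pose commanded when the command began, along the tool's axes at that moment; what a row does not reach only later rows make up. A row lasts 1/12 s, in which the tool goes at most 0.0417 m and 0.125 rad, less where a joint would pass 70% of its speed; a pose out of reach is approached as far as the arm can. The fingers move at their own pace and stop on an object; FORCE is the grip in N (left out, the last holds). Time passes only in rows, so rows that do not move let the fingers close. It prints the time, the measured TCP pose, the force, the opening and the grip force at its end.
- monitor.read_state(): the state, without advancing time (a new reading comes with each control period).
- cams.get_image(name): name is "scene" or "top" or "wrist"; returns the picture (400x640x3 uint8, red, green, blue); there is no depth.
- cams.camera_params(name): a dict with "intrinsics" (3x3 intrinsics, pixels), "extrinsics" (4x4, takes a point from world to camera coordinates); the wrist camera has in their place "hand_eye" (4x4, takes a point from camera to tool coordinates, whose origin is the TCP and whose axes are the flange's). Camera axes: x right, y down, z forward; pixel columns grow to the right and rows downward; lengths in m; the calibration is good to about 2 mm. A picture is of the moment at which its call begins: read the wrist's pose just before it. camera_params takes no time and is no camera call.
- bot.finish_job(): hands the job in; it is judged then, once.
The state is a dict: "clock": time; "q": joint angles; "qvel": joint speeds; "joint_efforts": joint torques, N m; "eef_pos": TCP position; "eef_rot": TCP orientation; "force": force on the tool from outside, world axes, zero at the start; "wrist_torque": the same for the moment, N m; "width": finger opening in m; "gripper_force": force on a finger pad.
Only numpy, scipy, OpenCV 4.12 (cv2) and the standard library are available. Lean on these libraries where they do the work, as an engineer would, in place of code of your own. Each camera call takes 0.05 s, during which the arm holds its last target. There are 200 camera calls.

## Working session

There is one attempt and no reset: what is moved stays moved. The work goes in short steps, Python scripts to look and compute and a shell command to move; the robot and the scene stay as the last step left them, time stands still between calls to the robot, and variables do not carry over. Pictures are saved under pics/ and viewed, at most 10 in all, crops included, and the job is handed in when it is done.

```bash
ls; mkdir -p pics
python3 - <<'E'
from rig import bot, cams, monitor
import cv2,numpy as np
s=monitor.read_state();print({k:np.round(v,3).tolist() for k,v in s.items()})
for n in("scene","top"):
    cv2.imwrite(f"pics/{n}0.png",cams.get_image(n)[:,:,::-1]);p=cams.camera_params(n);print(n,np.round(p["intrinsics"],1).tolist(),np.round(p["extrinsics"],3).tolist())
print(cams.camera_params("wrist"))
E
```

```text
pics
rig.py
shift.py
{'clock': 0.0, 'q': [0.959, 0.259, 1.536, 0.0, 1.348, -0.203], 'qvel': [-0.0, 0.001, -0.001, -0.001, 0.002, 0.001], 'joint_efforts': [0.001, -43.732, -28.4, 0.072, 0.042, -0.0], 'eef_pos': [0.218, 0.504, 0.235], 'eef_rot': [-3.14, -0.0, 2.733], 'force': [-0.878, 0.161, 0.507], 'wrist_torque': [0.015, -0.05, -0.004], 'gripper_force': 0.0, 'width': 0.093}
scene [[376.4, 0.0, 321.9], [0.0, 376.4, 195.4], [0.0, 0.0, 1.0]] [[0.803, -0.596, 0.013, -0.549], [-0.391, -0.543, -0.743, 0.339], [0.45, 0.591, -0.669, 0.766], [0.0, 0.0, 0.0, 1.0]]
top [[455.0, 0.0, 321.1], [0.0, 455.0, 203.4], [0.0, 0.0, 1.0]] [[0.028, -1.0, -0.012, -0.019], [-0.99, -0.026, -0.137, 0.691], [0.136, 0.016, -0.991, 1.006], [0.0, 0.0, 0.0, 1.0]]
{'intrinsics': array([[330.18604641,   0.        , 319.81826709],
       [  0.        , 330.18604641, 193.60728584],
       [  0.        ,   0.        ,   1.        ]]), 'hand_eye': array([[-8.72123722e-04, -9.65270425e-01, -2.61251308e-01,
         7.08170418e-02],
       [ 9.99999620e-01, -8.39912216e-04, -2.34949899e-04,
        -1.05464211e-03],
       [ 7.36202388e-06, -2.61251413e-01,  9.65270790e-01,
        -1.48840721e-01],
       [ 0.00000000e+00,  0.00000000e+00,  0.00000000e+00,
         1.00000000e+00]])}
```

View pics/top0.png

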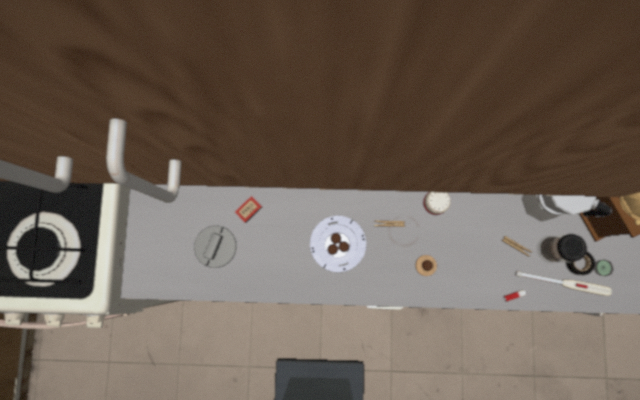

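View pics/scene0.png

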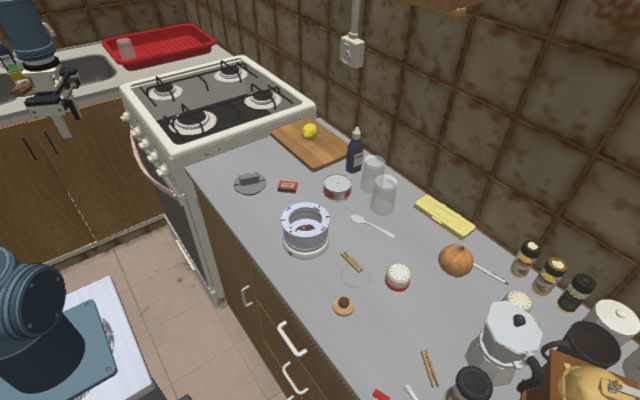

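The top view shows the lid at about (215,246), the mill rim at about (338,244) and the nutmeg in its rest at about (427,266). The scene view shows the same layout, with the timer and tin behind. I'll enlarge these next.

```bash
cat > h.py <<'E'
import numpy as np,cv2
from scipy.spatial.transform import Rotation as R
from rig import bot, cams, monitor
def cam(n):
    p=cams.camera_params(n);K=p["intrinsics"]
    if n!="wrist":
        return K,p["extrinsics"]
    s=monitor.read_state();T=np.eye(4);T[:3,:3]=R.from_euler("xyz",s["eef_rot"]).as_matrix();T[:3,3]=s["eef_pos"]
    return K,np.linalg.inv(T@p["hand_eye"])
def ray(KE,u,v,z):
    K,E=KE;c=-E[:3,:3].T@E[:3,3];d=E[:3,:3].T@np.linalg.solve(K,[u,v,1.]);return c+d*(z-c[2])/d[2]
def proj(KE,p):
    K,E=KE;q=K@(E[:3,:3]@np.asarray(p)+E[:3,3]);return q[:2]/q[2]
def tool(p):   # world point -> tool-axes shift from measured TCP
    s=monitor.read_state();return R.from_euler("xyz",s["eef_rot"]).as_matrix().T@(np.asarray(p)-s["eef_pos"])
E
python3 - <<'E'
from h import *
t=cam("top")
print("lid",ray(t,215,246,.02),"mill",ray(t,338,244,.093),"nut",ray(t,427,266,.019))
im=cv2.imread("pics/top0.png")
o=[cv2.resize(im[y-33:y+33,x-33:x+33],(396,396),interpolation=cv2.INTER_CUBIC) for x,y in((215,246),(338,244))]
cv2.imwrite("pics/c1.png",np.hstack(o))
E
```

```text
lid [0.58733926 0.24687469 0.02      ] mill [ 0.59648718 -0.04048887  0.093     ] nut [ 0.55481826 -0.25040634  0.019     ]
```

View pics/c1.png

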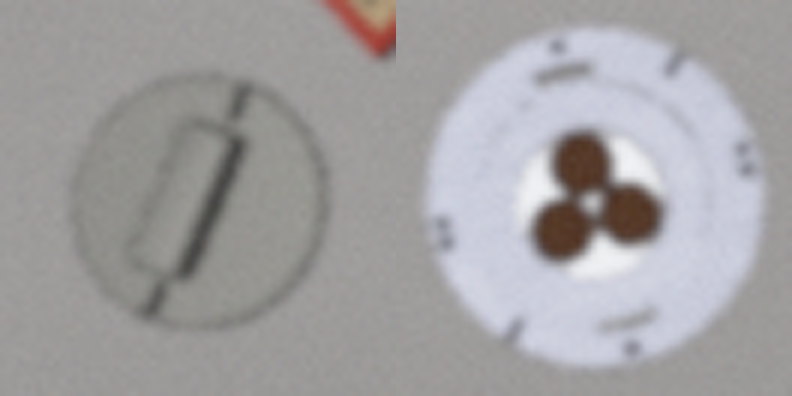

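```bash
python3 - <<'E'
from h import *
t=cam("top");f=lambda x,y,ox,oy,z:ray(t,ox+(x+.5)/6-.5,oy+(y+.5)/6-.5,z)
g=lambda a,b:np.degrees(np.arctan2(*(a-b)[[1,0]]))
L=lambda x,y:f(x,y,182,213,.02); M=lambda x,y:f(x-396,y,305,211,.093)
print("lid",L(199,200),g(L(240,98),L(153,305)))
print("mill",M(595,197),M(557,47),M(632,348),g(M(557,47),M(632,348)),"bars",g(M(677,62),M(514,331)),g(M(744,158),M(443,233)))
E
R='-.557 -.352 0 -.4 .093'; python3 shift.py '-.557 -.352 0 -.4 .06;-.557 -.352 0 -.4 .06;-.557 -.352 0 -.4 .06;-.557 -.352 0 -.4 .06;-.557 -.352 0 -.4 .06;-.557 -.352 0 -.4 .06;-.557 -.352 0 -.4 .06;-.557 -.352 0 -.4 .06;-.557 -.352 0 -.4 .06;-.557 -.352 0 -.4 .06;-.557 -.352 0 -.4 .06;-.557 -.352 0 -.4 .06'
```

```text
lid [0.587518   0.24747621 0.02      ] -19.72177690073997
mill [ 0.59774379 -0.03991292  0.093     ] [ 0.65229232 -0.02468117  0.093     ] [ 0.54365704 -0.05455923  0.093     ] 15.377900545169684 bars -29.862979365466366 -74.46122594989323
clock: 1.1
eef_pos: [0.4939, 0.1, 0.2355]
eef_rot: [3.141, -0.0, 3.133]
force: [0.4, 0.5, -0.3]
width: 0.0603
gripper_force: 0.0
```

```bash
python3 shift.py '-.09 -.14 0 0 .06;-.09 -.14 0 0 .06;-.09 -.14 0 0 .06;-.09 -.14 0 0 .06;-.09 -.14 0 0 .06;-.09 -.14 0 0 .06;-.09 -.14 0 0 .06'
python3 - <<'E'
from h import *
w=cam("wrist");im=cams.get_image("wrist")[:,:,::-1];np.savez("w1.npz",K=w[0],E=w[1])
for n,p in(("lid",(.5875,.2475,.02)),("mill",(.598,-.04,.093)),("nut",(.555,-.25,.019))):print(n,proj(w,p))
cv2.imwrite("pics/w1.png",im)
E
```

```text
clock: 1.68
eef_pos: [0.5814, -0.0384, 0.2349]
eef_rot: [3.141, -0.002, 3.132]
force: [-0.3, 0.2, -0.0]
width: 0.0599
gripper_force: 0.0
lid [575.69396656 173.28515439]
mill [319.91868208 203.60833817]
nut [129.15975083 148.87560455]
```

View pics/w1.png

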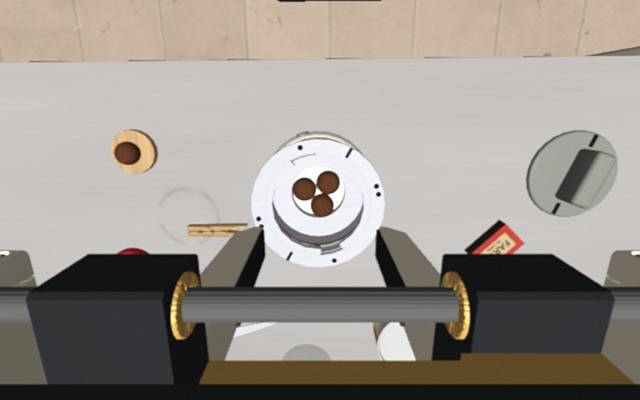

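The wrist view shows the mill rim at about (319,202), the nut at (127,153) in its rest, and the lid cap at about (571,173). I'll enlarge it for accurate readings.

Run:
```python
from h import *
im=cv2.imread("pics/w1.png")
z=lambda x,y,w,h,k:cv2.resize(im[y:y+h,x:x+w],(w*k,h*k),interpolation=cv2.INTER_CUBIC)
a=z(248,130,140,140,4)      # 560x560
b=np.vstack([z(100,120,60,60,4),z(520,120,60,20,4)*0])
c=z(520,122,120,100,2)
o=np.zeros((560,800,3),np.uint8);o[:,:560]=a;o[:240,560:800]=z(100,120,60,60,4);o[250:450,560:800]=c
cv2.imwrite("pics/c2.png",o)
```

```text
(no output)
```

View pics/c2.png

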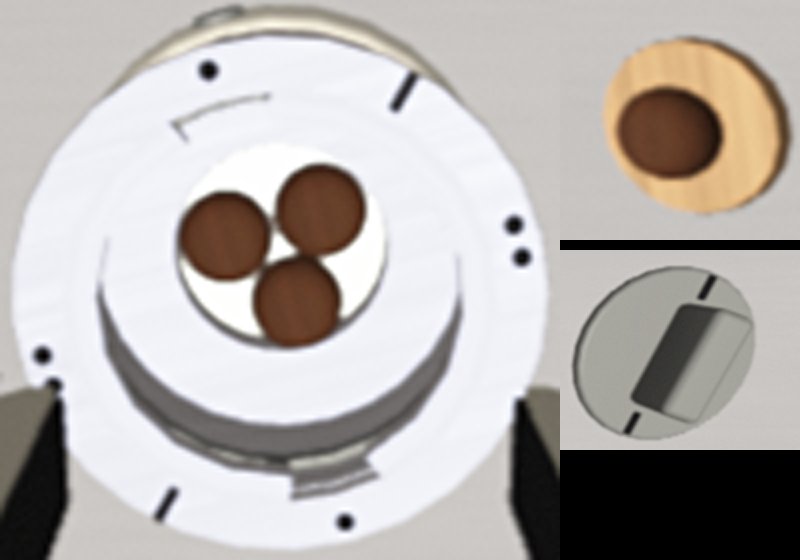

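Run:
```python
from h import *
d=np.load("w1.npz");w=(d["K"],d["E"])
g=lambda a,b:np.degrees(np.arctan2(*(a-b)[[1,0]]))
M=lambda x,y,z=.093:ray(w,248+(x+.5)/4-.5,130+(y+.5)/4-.5,z)
for a,b in(((208,70),(345,522)),((404,92),(167,504)),((518,241),(48,370))):
    A,B=M(*a),M(*b);print("mill",(A+B)/2,g(A,B),np.linalg.norm(A-B)/2)
n=[M(225,236,.041),M(321,210,.041),M(297,302,.041)];print(n,np.mean(n,0))
print("nut",ray(w,127.2,152.9,.019),"rest",ray(w,100+(697-560)/4,120+125/4,.01))
A,B=ray(w,594,140,.02),ray(w,556,208.5,.02);print("lid",(A+B)/2,g(A,B),np.linalg.norm(A-B)/2, ray(w,520+(665-560)/2,122+(353-250)/2,.02))
print("tool to nut",tool((0.555,-.25,.03)))
```

```text
mill [ 0.60051318 -0.04221463  0.093     ] -164.5353230221336 0.05657217841144886
mill [ 0.60056526 -0.04202481  0.093     ] 150.5252407552371 0.05660400640443979
mill [ 0.60048136 -0.04215776  0.093     ] 105.40315205864964 0.056344887536438716
[array([ 0.59673389, -0.05711189,  0.041     ]), array([ 0.58986582, -0.03138308,  0.041     ]), array([ 0.61540676, -0.03800008,  0.041     ])] [ 0.60066882 -0.04216502  0.041     ]
nut [ 0.55942104 -0.25288102  0.019     ] rest [ 0.55884462 -0.24986079  0.01      ]
lid [0.58967071 0.24654883 0.02      ] 160.41968023078272 0.04153279338486561 [0.58770837 0.24395666 0.02      ]
tool to nut [ 0.02423795 -0.21263692  0.20512514]
```

```bash
python3 shift.py '.021 -.214 .06 0 .06;.021 -.214 .06 0 .06;.021 -.214 .06 0 .06;.021 -.214 .06 0 .06;.021 -.214 .06 0 .06;.021 -.214 .06 0 .06;.021 -.214 .12 0 .06;.021 -.214 .12 0 .06;.021 -.214 .12 0 .06'
python3 - <<'E'
from h import *
w=cam("wrist");im=cams.get_image("wrist")
h=cv2.cvtColor(im,cv2.COLOR_RGB2HSV);print(proj(w,(.5585,-.2515,.019)),proj(w,monitor.read_state()["eef_pos"]))
print(tool((.5585,-.2515,.0295)))
cv2.imwrite("pics/w2.png",im[100:400,120:520,::-1])
E
```

```text
clock: 2.48
eef_pos: [0.5564, -0.2492, 0.1113]
eef_rot: [3.136, -0.007, 3.134]
force: [-0.9, 0.3, -0.1]
width: 0.0602
gripper_force: 0.0
[318.29200074 204.79109659] [321.73295744 259.59596655]
[-0.00102461 -0.00187841  0.08440699]
```

View pics/w2.png

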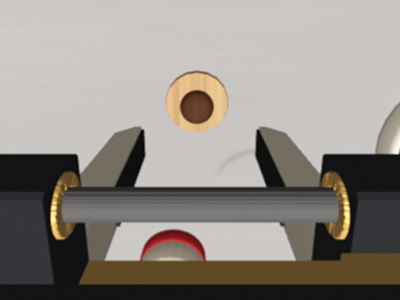

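The nut is at (317,207), against a prediction of (318,205). That puts it at about (.559,-.2525), which agrees with the first wrist measurement.

```bash
python3 shift.py '0 -.001 .04 0 .06;0 -.001 .07 0 .06;0 -.001 .07 0 .06;0 -.001 .07 0 .06'
python3 - <<'E'
from h import *
print(tool((.559,-.2525,.0295)))
E
```

```text
clock: 2.87
eef_pos: [0.5594, -0.2523, 0.0465]
eef_rot: [3.141, -0.001, 3.134]
force: [-0.8, -0.9, 0.1]
width: 0.0599
gripper_force: 0.0
[ 0.00042966 -0.00023141  0.01696394]
```

```bash
python3 shift.py '0 0 .0165 0 .06;0 0 .0165 0 .06;0 0 .0165 0 .02;0 0 .0165 0 .02;0 0 .0165 0 .02;0 0 .0165 0 .02;0 0 .0165 0 .02;0 0 .0165 0 .02' 6
```

```text
clock: 3.53
eef_pos: [0.5592, -0.2522, 0.0296]
eef_rot: [3.139, -0.0, 3.132]
force: [1.6, 4.4, 4.1]
width: 0.0256
gripper_force: 6.0
```

```bash
python3 shift.py '0 0 -.04 0 .02;0 0 -.08 0 .02;0 0 -.12 0 .02;-.043 .21 -.12 0 .02;-.043 .21 -.12 0 .02;-.043 .21 -.12 0 .02;-.043 .21 -.12 0 .02;-.043 .21 -.12 0 .02;-.043 .21 -.12 0 .02;-.043 .21 -.12 0 .02;-.043 .21 -.12 0 .02'
python3 - <<'E'
from h import *
w=cam("wrist");im=cams.get_image("wrist");np.savez("w3.npz",K=w[0],E=w[1])
p=monitor.read_state()["eef_pos"];print(proj(w,p-[0,0,.0105]),proj(w,(.6005,-.0422,.093)))
cv2.imwrite("pics/w3.png",cv2.resize(im[110:310,190:450,::-1],None,fx=3,fy=3,interpolation=cv2.INTER_CUBIC))
E
```

```text
clock: 4.45
eef_pos: [0.604, -0.044, 0.1492]
eef_rot: [-3.141, -0.0, 3.134]
force: [0.7, -0.5, -0.5]
width: 0.0254
gripper_force: 6.0
[321.06051743 245.58118455] [325.02834724 211.82446036]
```

View pics/w3.png

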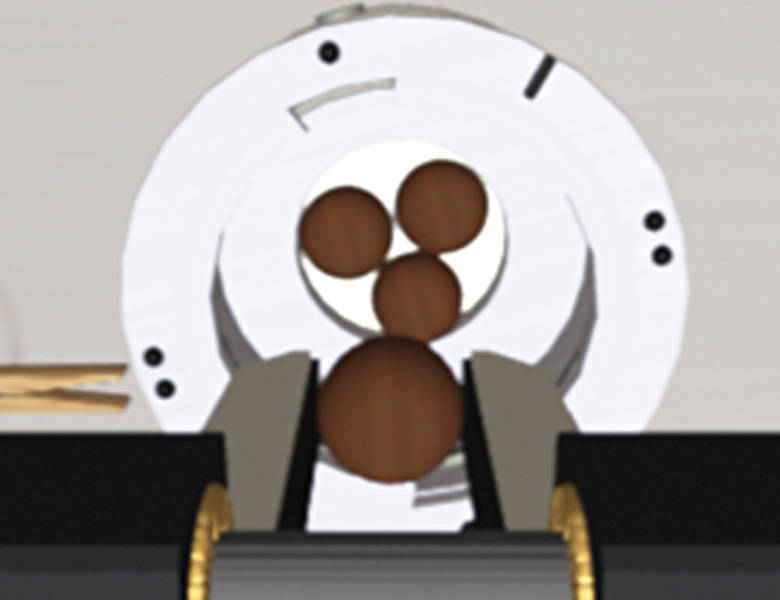

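The held nut is at (320,246), which matches the prediction, so it is centred. Below it the mill's lock dots are at (658,238) and (159,373) in the crop, and the three nuts at (345,232), (441,206) and (417,297).

Run:
```python
from h import *
d=np.load("w3.npz");w=(d["K"],d["E"]);f=lambda x,y,z:ray(w,190+(x+.5)/3-.5,110+(y+.5)/3-.5,z)
print((f(658,238,.093)+f(159,373,.093))/2,np.mean([f(345,232,.041),f(441,206,.041),f(417,297,.041)],0))
s=monitor.read_state()["eef_pos"];n=f(391,409,s[2]-.0105);print("nut-TCP",n-s)
print(s,tool((.6005,-.042,.073)))
```

```text
[ 0.60056623 -0.04270426  0.093     ] [ 0.60044956 -0.04282316  0.041     ]
nut-TCP [ 0.00023255 -0.00055583 -0.0105    ]
[ 0.60395145 -0.04493581  0.14909897] [0.00345742 0.00296083 0.07609773]
```

```bash
python3 shift.py '.0036 .003 0 0 .02;.0036 .003 .03 0 .02;.0036 .003 .055 0 .02;.0036 .003 .068 0 .02;.0036 .003 .073 0 .02;.0036 .003 .073 0 .02;.0036 .003 .073 0 .02'
```

```text
clock: 5.08
eef_pos: [0.6008, -0.042, 0.0767]
eef_rot: [-3.141, 0.001, 3.131]
force: [0.4, 0.2, -0.4]
width: 0.0254
gripper_force: 6.0
```

```bash
python3 shift.py '.0004 0 .002 0 .02;.0004 0 .002 0 .02;.0004 0 .0027 0 .02;.0004 0 .0027 0 .02'
```

```text
clock: 5.42
eef_pos: [0.6004, -0.041, 0.0741]
eef_rot: [-3.141, 0.001, 3.133]
force: [0.0, 0.5, -0.1]
width: 0.0254
gripper_force: 6.0
```

```bash
python3 shift.py '0 -.001 .0008 0 .02;0 -.001 .0008 0 .02;0 -.001 .0008 0 .02'
```

```text
clock: 5.67
eef_pos: [0.6004, -0.0419, 0.0731]
eef_rot: [-3.142, 0.001, 3.133]
force: [-0.3, 1.5, 2.6]
width: 0.0257
gripper_force: 6.0
```

Contact is felt (2.6 N upwards). I'll release and lift.

```bash
python3 shift.py '0 0 0 0 .03;0 0 0 0 .036;0 0 0 0 .036;0 0 0 0 .036;0 0 -.015 0 .036;0 0 -.04 0 .036;0 0 -.08 0 .036;0 0 -.12 0 .036;0 0 -.12 0 .06;.05 0 -.12 0 .06;.05 0 -.12 0 .06;.05 0 -.12 0 .06'
python3 - <<'E'
from h import *
w=cam("wrist");im=cams.get_image("wrist");np.savez("w4.npz",K=w[0],E=w[1])
print(proj(w,(.6005,-.0423,.093)),proj(w,(.6005,-.0423,.062)))
cv2.imwrite("pics/w4.png",cv2.resize(im[130:330,220:420,::-1],None,fx=3,fy=3,interpolation=cv2.INTER_CUBIC))
E
```

```text
clock: 6.67
eef_pos: [0.5471, -0.0409, 0.1921]
eef_rot: [3.141, -0.003, 3.133]
force: [0.5, -0.4, 1.6]
width: 0.0575
gripper_force: 0.0
[320.65239846 261.61240123] [320.55594878 246.10261449]
```

View pics/w4.png

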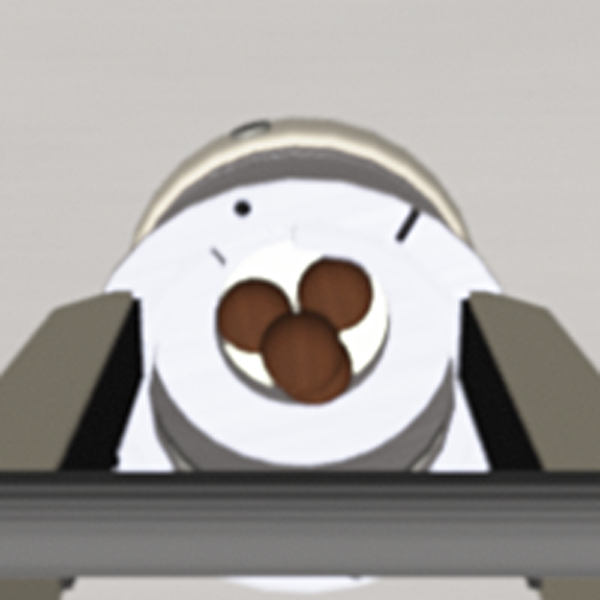

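Nutmeg 4 appears at about (321,246), exactly where the seated position projects. Now the lid.

```bash
python3 shift.py '-.018 .289 0 .334 .06;-.018 .289 0 .334 .06;-.018 .289 0 .334 .06;-.018 .289 0 .334 .06;-.018 .289 0 .334 .06;-.018 .289 0 .334 .06;-.018 .289 0 .334 .06;-.018 .289 0 .334 .06;-.018 .289 0 .334 .06;-.018 .289 0 .334 .06'
python3 - <<'E'
from h import *
w=cam("wrist");im=cams.get_image("wrist");np.savez("w5.npz",K=w[0],E=w[1])
print(proj(w,(.589,.2465,.02)))
cv2.imwrite("pics/w5.png",cv2.resize(im[110:310,190:450,::-1],None,fx=3,fy=3,interpolation=cv2.INTER_CUBIC))
E
```

```text
clock: 7.55
eef_pos: [0.5712, 0.2476, 0.1923]
eef_rot: [-3.141, 0.0, 2.8]
force: [-0.3, -0.9, -0.4]
width: 0.0604
gripper_force: 0.0
[326.02825904 194.54382159]
```

View pics/w5.png

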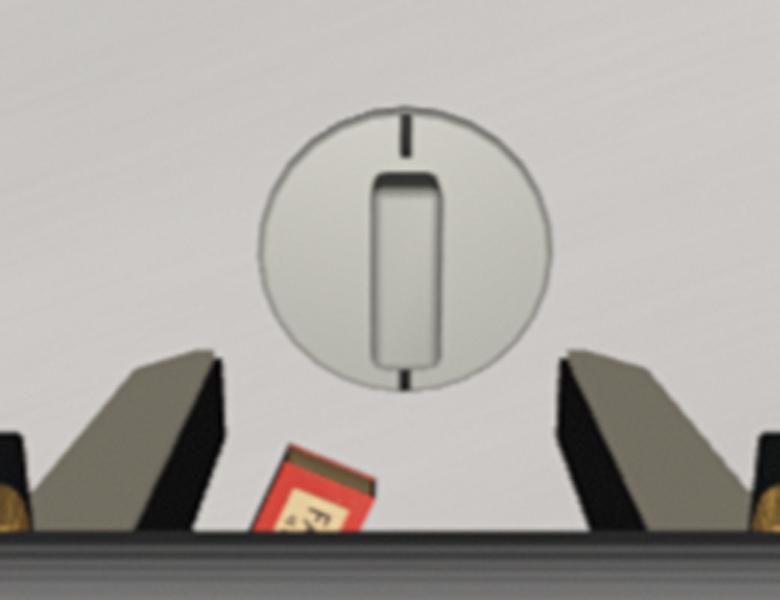

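The lid is square to the tool: its marks are at x=406 (top) and 404 (bottom), and the cap edges at (405,107), (405,391), (259,249) and (551,249) in the crop.

Run:
```python
from h import *
d=np.load("w5.npz");w=(d["K"],d["E"]);f=lambda x,y,z:ray(w,190+(x+.5)/3-.5,110+(y+.5)/3-.5,z)
T,B,L,Rr=f(405,107,.02),f(405,391,.02),f(259,249,.02),f(551,249,.02)
print((T+B)/2,(L+Rr)/2,np.linalg.norm(T-B),np.linalg.norm(L-Rr))
a=f(406,135,.02)-f(404.5,380,.02);print(np.degrees(np.arctan2(a[1],a[0]))+0)
c=np.array([(T+B)[0]/2,(T+B)[1]/2,.041]);print(tool(c),monitor.read_state()["eef_rot"])
```

```text
[0.58850124 0.24521989 0.02      ] [0.58668932 0.24585338 0.02      ] 0.09883610578198854 0.0980047272839123
160.27741328709203
[-0.01672213  0.00465408  0.15140102] [-3.14095647e+00  2.72215401e-04  2.79867670e+00]
```

```bash
python3 shift.py '-.0167 .0046 .04 0 .05;-.0167 .0046 .08 0 .05;-.0167 .0046 .11 0 .05;-.0167 .0046 .135 0 .05;-.0167 .0046 .148 0 .05;-.0167 .0046 .151 0 .05;-.0167 .0046 .151 0 .05;-.0167 .0046 .151 0 .05' && python3 -c "
from h import *
print(tool((.588,.2454,.041)))"
```

```text
clock: 8.27
eef_pos: [0.5891, 0.245, 0.0428]
eef_rot: [3.141, 0.002, 2.797]
force: [0.9, 0.4, 1.0]
width: 0.0501
gripper_force: 0.0
[ 1.15534468e-03 -1.39727202e-05  1.80585830e-03]
```

```bash
python3 shift.py '0 0 .001 0 .03;0 0 .001 0 .015;0 0 .001 0 .015;0 0 .001 0 .015;0 0 .001 0 .015;0 0 .001 0 .015;0 0 .001 0 .015' 40; python3 -c "
from h import *
print(monitor.read_state())"
```

```text
clock: 8.85
eef_pos: [0.5882, 0.2464, 0.0413]
eef_rot: [3.141, 0.001, 2.799]
force: [-0.9, 0.3, 3.7]
width: 0.0219
gripper_force: 40.0
{'clock': 8.85, 'q': array([ 2.21931665e-01,  5.88914483e-01,  1.53479675e+00,  1.80859181e-04,
        1.01678373e+00, -1.00635735e+00]), 'qvel': array([ 1.98929805e-04,  2.55122388e-03, -7.19941527e-04,  8.17141426e-04,
        1.10794353e-03, -3.54401524e-06]), 'joint_efforts': array([-4.81328834e-01, -5.40851748e+01, -2.22468334e+01, -1.67692476e-01,
       -7.67225074e-02, -4.09595319e-03]), 'eef_pos': array([0.58824178, 0.24637687, 0.04132044]), 'eef_rot': array([3.14087542e+00, 8.45090925e-04, 2.79898997e+00]), 'force': array([-0.88330165,  0.25883515,  3.74529206]), 'wrist_torque': array([ 0.10025033,  0.0822294 , -0.07325774]), 'gripper_force': 40.001065135002136, 'width': 0.021872922266788462}
```

```bash
python3 shift.py '0 0 -.03 0 .015;0 0 -.07 0 .015;0 0 -.11 0 .015;0 0 -.13 0 .015;-.108 -.268 -.13 -.612 .015;-.108 -.268 -.13 -.612 .015;-.108 -.268 -.13 -.612 .015;-.108 -.268 -.13 -.612 .015;-.108 -.268 -.13 -.612 .015;-.108 -.268 -.13 -.612 .015;-.108 -.268 -.13 -.612 .015;-.108 -.268 -.13 -.612 .015' ; python3 shift.py '0 0 0 0 .015;0 0 0 0 .015;0 0 0 0 .015'; python3 -c "
from h import *
print(tool((.6004,-.0423,.1203)),monitor.read_state()['eef_rot'][2]-3.411+2*np.pi)"
```

```text
clock: 9.85
eef_pos: [0.5994, -0.0491, 0.1701]
eef_rot: [-3.139, -0.001, -2.877]
force: [0.4, -0.7, -1.4]
width: 0.0217
gripper_force: 40.0
clock: 10.1
eef_pos: [0.5991, -0.0413, 0.1702]
eef_rot: [3.14, -0.001, -2.872]
force: [0.9, 0.5, -1.6]
width: 0.0217
gripper_force: 40.0
[-0.00098561 -0.00137046  0.04993861] 0.00038488476624998214
```

```bash
python3 shift.py '-.001 -.0012 .02 0 .015;-.001 -.0012 .03 0 .015;-.001 -.0012 .036 0 .015;-.001 -.0012 .036 0 .015;-.001 -.0012 .036 0 .015'; python3 -c "
from h import *
print(tool((.6004,-.0423,.1203)),monitor.read_state()['force'])"
```

```text
clock: 10.52
eef_pos: [0.6005, -0.0426, 0.1344]
eef_rot: [3.141, -0.001, -2.871]
force: [1.1, 1.7, -2.7]
width: 0.0219
gripper_force: 40.0
[5.07116772e-05 3.00073867e-04 1.40797542e-02] [ 1.10049558  1.67388996 -2.70434761]
```

```bash
python3 shift.py '0 0 .003 0 .015;0 0 .006 0 .015;0 0 .008 0 .015;0 0 .008 0 .015;0 0 .008 0 .015'
```

```text
clock: 10.93
eef_pos: [0.6007, -0.0434, 0.1265]
eef_rot: [3.141, -0.0, -2.872]
force: [-0.2, 0.7, -2.8]
width: 0.0218
gripper_force: 40.0
```

```bash
python3 shift.py '0 .0008 .003 0 .015;0 .0008 .006 0 .015;0 .0008 .0065 0 .015;0 .0008 .0065 0 .015;0 .0008 .0065 0 .015'
```

```text
clock: 11.35
eef_pos: [0.6009, -0.043, 0.1203]
eef_rot: [-3.141, 0.001, -2.872]
force: [1.4, -0.5, -0.5]
width: 0.0216
gripper_force: 40.0
```

```bash
python3 shift.py '0 0 .0007 0 .015;0 0 .0007 .08 .015;0 0 .0007 .16 .015;0 0 .0007 .24 .015;0 0 .0007 .32 .015' 50
```

```text
clock: 11.77
eef_pos: [0.601, -0.0424, 0.1203]
eef_rot: [3.141, 0.001, 3.087]
force: [-1.0, 2.1, 4.2]
width: 0.0218
gripper_force: 50.0
```

```bash
python3 shift.py '0 0 0 .08 .015;0 0 0 .16 .015;0 0 0 .24 .015;0 0 0 .32 .015;0 0 0 .4 .015;0 0 0 .46 .015;0 0 0 .46 .015;0 0 0 .46 .015;0 0 0 .46 .015;0 0 0 .46 .015;0 0 0 .46 .015'
python3 - <<'E'
from h import *
s=monitor.read_state();print(s["wrist_torque"])
w=cam("wrist");im=cams.get_image("wrist");print(proj(w,(.6005,-.0425,.093)))
cv2.imwrite("pics/w6.png",cv2.resize(im[90:330,170:470,::-1],None,fx=2.5,fy=2.5,interpolation=cv2.INTER_CUBIC))
E
```

```text
clock: 12.68
eef_pos: [0.6014, -0.0423, 0.1203]
eef_rot: [3.14, 0.002, 2.633]
force: [1.7, 4.6, 6.8]
width: 0.0216
gripper_force: 50.0
[ 0.58624337 -0.16014349  0.01499236]
[320.27888142 231.34617529]
```

View pics/w6.png

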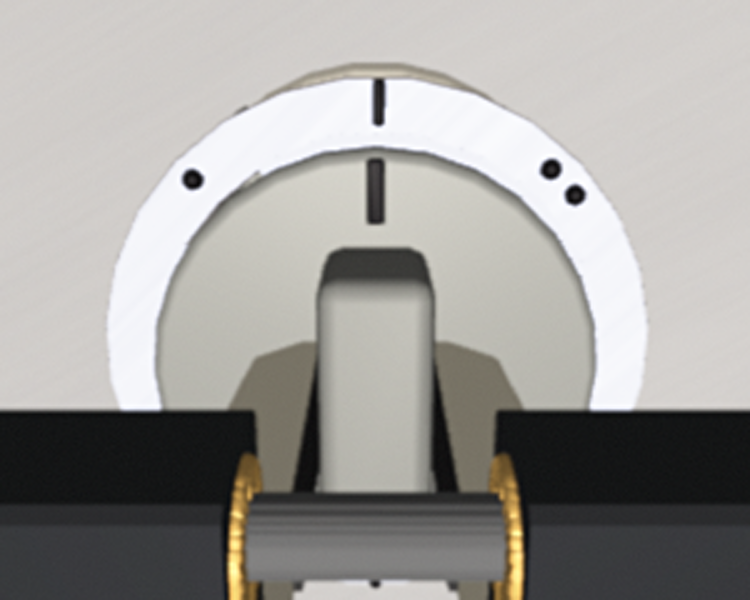

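The lid mark (375,190) lines up with the rim's bar mark (378,102). The lid is flush and still gripped at 50 N, so I'm handing the job in.

```bash
python3 -c "
from rig import bot, cams, monitor
print(bot.finish_job())"
```

```text
the job is handed in; nothing more can be done
None
```

I handed the job in at about 13 s on the robot's clock: the fourth nutmeg sits on the three in the mill, and the lid is fully in, turned 45° to the bar mark and still gripped at 50 N; no verdict was returned.

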